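# Open the stamp cage and draw out its tray

### The arm

A 7-joint arm with a two-finger parallel gripper is mounted at the origin on a cart in front of the work surface, level with it; the furniture and walls round the work are solid. World frame = base frame: x ahead of the robot, y to its left, z up, the work surface at z = 0. Lengths are in m, angles in rad, forces in N, time in s.
With the tool pointing down it reaches from about 0.425 to 0.875 m from the base axis. Payload 8.4 kg.
Tool frame: the origin (TCP) lies midway between the tips of the shut fingers; the grasp point (between the pads) lies 19 mm behind it; z points along the fingers, y is the line along which they close (so a half turn about z gives the same grasp; the last joint's range is limited). The gripper opens to 87 mm and grips with 3 to 60 N. Pads are 19 mm wide; open, the fingers measure 117 mm over their backs; the gripper's body (75 mm by 190 mm) begins 51 mm behind the grasp point.
Start: joints at [-1.258, 0.333, 0.04, 1.465, -0.013, 1.343, -0.059], TCP at [0.26, 0.596, 0.198] pointing down, gripper open.
Joint ranges: [-2.58, 2.58], [-0.38, 2.09], [-1.3, 1.39], [0.25, 2.4], [-1.5, 4.64], [0.08, 2.09], [-2.65, 2.65]. Speed limits (rad/s): [2.22, 2.22, 2.79, 2.79, 3.14, 3.14, 3.14].

### API

Orientations are given as [roll, pitch, yaw] about the fixed x, y, z axes, in that order (R = Rz(yaw) Ry(pitch) Rx(roll)).
In Python, from station import ctrl gives the robot as it stands.
- The arm moves only by the tool arm_command, never from a script. Its argument "rows" is a list of rows, each a list of 3 entries, a list of its own where there are three numbers: the shift along the world's x, y, z in m, then the turn, a rotation vector about the world's x, y, z in degrees, then the closure, from -1 (fully open) to 1 (shut). A call has 1 to 8 rows; each row is the pose to reach, as a shift and turn from the pose commanded when the call began; what a row does not reach only later rows make up. A row lasts 1/8 s, in which the tool goes at most 62.5 mm and 10.7 degrees, less where a joint would pass 70% of its speed; a pose out of reach is approached as far as the arm can. A call with a gripper value outside its range is refused whole. The fingers move at their own pace and stop on an object; "squeeze" is the grip in N (left out, the last holds). Time passes only in rows, so rows that repeat a pose let the fingers close. It gives the time, the measured TCP pose, the force, the opening and the grip force at its end, in the units of the state.
- ctrl.sense(): the state, without advancing time (a new reading comes with each control period).
- ctrl.camera(name): name is "scene" or "side" or "wrist"; returns a dict with "img" (400x640x3 uint8, red, green, blue), "fovy" (degrees; the focal length in pixels is half the picture's height over the tangent of half this angle, whatever the lens; pixels are square), "cx", "cy" (the principal point, pixels), "D" ([k1, k2, p1, p2, k3] as OpenCV has them; the pictures are not rectified), "rvec" (rotation vector, rad) and "tvec" (3), from world to camera coordinates, as OpenCV has them. Camera axes: x right, y down, z forward; pixel columns grow to the right and rows downward; lengths in m; the calibration is good to about 2 mm. A picture is of the moment at which its call begins. There is no depth.
- ctrl.hand_in(): hands the job in; it is judged then, once.
Trained networks look in a picture, given as the dict that the camera call returned (one of the last four; its "shot" number tells which), for a name from the list of things; names that differ only in an ending like _2 or _b are one class to them, and where a whole thing is asked for, a point or a joint stands for the part that bears it (a point fixed in the world has none). Each returns a list of dicts, best first, with "p" (0 to 1); they miss things now and then, are a little off and sometimes report something else, mostly with a low value. They report only what shows in the picture. A call takes as long as a camera call.
- ctrl.spot_in(picture, target): "rect" ([left, top, right, bottom] in pixels, round what is visible of it).
- ctrl.silhouettes(picture, target): "region" (400x640 bool, what is visible of it) and "rect" ([left, top, right, bottom] in pixels, round what is visible of it).
- ctrl.tip_of(picture, target): "position" ([column, row] in pixels: a listed point, or the origin of a listed thing).
The state is a dict: "time_s": time; "joint_positions": joint angles; "dq": joint speeds; "joint_torque": joint torques, N m; "eef_pos": TCP position; "eef_rot": TCP orientation; "contact_force": force on the tool from outside, world axes, zero at the start; "moment": the same for the moment, N m; "grip_width": finger opening in m; "grasp_force": force on a finger pad.
Only numpy, scipy, OpenCV 4.12 (cv2) and the standard library are available. Lean on these libraries where they do the work, as an engineer would, in place of code of your own. Each camera call takes 0.05 s, during which the arm holds its last target. There are 200 camera calls.

### The job

The inspection stamps are kept in the small steel cage on the bench. Press its thumb lever down to lift the latch bar out of its catch, swing the gate wide open (about square to the cage front or further), then draw the stamp tray forward by its bow handle to its stop without toppling the stamps in it, so that they can be taken. Leave the gate standing open and the tray out, and do not disturb the mug, the tape roll or the stapler.

Things in the scene. Friction and masses are not known exactly. Their poses are not given: they have to be found in the camera images.
- stamp_cage: Fixed grey sheet-steel cage on the bench, 170 deep (its x) x 240 wide (y) x 115 mm high, wire roof over the rear 106 mm only. Origin: centre of its underside. -x points out of its front to the robot, +y to the left seen from the robot, z up. A wire gate closes the front: hinge at the right (-y) end, free end at the left, where a latch bar on the gate's front drops into a catch on the post.
- gate (a joint): Angle of the gate about its upright hinge (rad): 0 closed, grows as the free end swings out toward the robot (counterclockwise from above), stop at 2.0. Stays where it is left (light friction, moved by about 1 N). The latch bar holds it shut until lifted; the bar has left the catch at about 0.12 rad, and the lever may be let go from there.
- gate_hinge (a point): Point on the gate's upright hinge axis at the cage's right front, 78 mm above the bench. The gate reaches from 4 to 202 mm from this axis, is 10 mm thick and stands from 14 to 108 mm above the bench.
- gate_free_top (a point): Middle of the gate's top edge at its free end, 197 mm from the hinge axis, 108 mm above the bench. Its axes are the gate's: +y from the hinge to the free end, -x out of the gate's front face.
- catch (a point): Middle of the top of the catch's horn on the cage's left front post, 94 mm above the bench; the horn is 5 thick x 13 mm wide with a sloping front. Axes as the cage's. The bar's nose lies behind it (toward the cage) and must be lifted 12 mm to pass over it.
- latch_bar (a joint): Angle of the latch bar (rad), a flat steel bar 12 mm high and 5 thick, pivoted on the gate 46 mm from its hinge: 0 down in the catch, grows as the nose lifts; clear of the catch from about 0.076, stop at 0.15. Falls back by its weight when the lever is let go.
- bar_nose (a point): Middle of the latch bar's nose at its free end, 215 mm from the gate's hinge, 88 mm above the bench while down.
- thumb_lever (a joint): Angle of the thumb lever (rad): 0 to 0.04 at rest, grows as the pad goes down, stop at 0.42. Turns about a level pivot along the gate, 40 mm behind (toward the gate) and 3 mm below the point thumb_pad. Its tongue lifts the latch bar; from about 0.27 the bar's nose is clear over the catch. Takes 1 to 3 N on the pad; comes back up when let go.
- thumb_pad (a point): Middle of the pad's top: steel plate 24 mm wide (along the gate) and 6 thick, level at rest, top 81 mm above the bench, free below. It is 76 mm in front of the gate's mid-plane, 120 mm along the gate from the hinge; the pad reaches 42 to 98 mm in front and ends in a low curled lip. Axes: +y along the gate to its free end, -x out along the pad. Pinch it across its width or press it from above.
- stamp_tray (a joint): How far the tray is drawn out (m): 0 fully in, 0.085 at its stop; starts at 0 to 0.010. Slides level along the cage's -x with 1 to 2 N of friction; the closed gate holds it in. The tray is 156 mm wide, cannot leave its runners and carries three stamps standing loose in it.
- tray_handle (a point): Middle of the tray's bow handle: a level round bar 9 mm thick and 90 mm long along the cage's y, 83 mm above the bench, 46 mm in front of the tray's front panel, with free space above and below; the edge of the roof (115 mm high) is 48 mm behind it while the tray is in.
- stamp_left: Left rubber stamp standing loose in the tray, foot about 28 x 44 mm, 80 mm high; rides out with the tray. Origin: centre of its underside, z up.
- stamp_mid: Middle, black-handled rubber stamp standing loose in the tray, foot about 28 x 44 mm, 80 mm high; rides out with the tray. Origin: centre of its underside, z up.
- stamp_right: Right rubber stamp standing loose in the tray, foot about 28 x 44 mm, 80 mm high; rides out with the tray. Origin: centre of its underside, z up.
- mug: White mug, 92 mm across, 95 mm high; bystander, leave it. Origin: centre of its underside, z up.
- tape_roll: Roll of brown tape lying flat, 92 mm across, 48 mm high; bystander, leave it. Origin: centre of its underside.
- stapler: Red stapler, 135 x 34 x 41 mm; bystander, leave it. Origin: centre of its underside.

How it is judged:
On the way, in this order (a step that is already met when the one before it is completed fails the run):
1. the thumb lever is pressed down and its latch bar lifted clear of the catch (value of joint thumb_lever above 0.2 rad and value of joint latch_bar above 0.06 rad), for 0.05 s.
2. the gate is swung wide open (at least 1.35 rad, 77 degrees) (value of joint gate above 1.35 rad), for 0.2 s.
At the end, for the whole second after the job is handed in: The gate stands open at 1.35 rad (77 degrees) or more, the stamp tray is drawn out to within 10 mm of its stop (0.075 m or more), both are at rest, and the thumb lever has been let go (below 0.1 rad) (value of joint gate above 1.35 rad and velocity of joint gate between -0.05 and 0.05 rad/s and value of joint stamp_tray above 0.075 m and velocity of joint stamp_tray between -0.01 and 0.01 m/s and value of joint thumb_lever below 0.1 rad); the robot touches nothing.
It fails at once if the mug is moved by more than 30 mm or tipped over (distance of mug from where it was at the start of the episode above 0.03 m or angle between mug's own z axis and vertical above 0.5 rad).
It fails at once if the tape roll is moved by more than 30 mm (distance of tape_roll from where it was at the start of the episode above 0.03 m).
It fails at once if the stapler is moved by more than 30 mm (distance of stapler from where it was at the start of the episode above 0.03 m).
It fails at once if a stamp is toppled (leans more than 0.6 rad) (angle between any of stamp_left, stamp_mid, stamp_right's own z axis and vertical above 0.6 rad).
It also fails if it takes over 58 s, if anything falls off the work surface, if the arm or the gripper's body presses on something with over 40 N, if the wrist force passes 120 N, or if a joint passes its speed limit or range.

## Working session

There is one attempt and no reset: what is moved stays moved. The work goes in short steps, Python scripts to look and compute and a tool call to move; the robot and the scene stay as the last step left them, time stands still between calls to the robot, and variables do not carry over. Pictures are saved under pics/ and viewed, at most 10 in all, crops included, and the job is handed in when it is done.

Besides the shell and the picture viewer there is one more tool, called after "Request:" as a command line: name --argument value ..., lists and objects as JSON in quotes. arm_command: Moves the arm, as the interface text tells. Its arguments: {"type":"object","properties":{"rows":{"type":"array","items":{"type":"array"}},"squeeze":{"type":"number"}},"required":["rows"]}

```bash
mkdir -p pics
cat > h.py <<'E'
import numpy as np, cv2
from station import ctrl
def K(c):
    f=200/np.tan(np.radians(c['fovy'])/2); return np.array([[f,0,c['cx']],[0,f,c['cy']],[0,0,1.]])
def ray(c,px):
    u=cv2.undistortPoints(np.array([[px]],float),K(c),np.array(c['D'],float))[0,0]
    R=cv2.Rodrigues(np.array(c['rvec'],float))[0]; t=np.array(c['tvec'],float).ravel()
    return -R.T@t, R.T@np.array([u[0],u[1],1.])
def atz(c,px,z):
    o,d=ray(c,px); return o+d*(z-o[2])/d[2]
def proj(c,P):
    return cv2.projectPoints(np.array(P,float).reshape(-1,1,3),np.array(c['rvec'],float),np.array(c['tvec'],float),K(c),np.array(c['D'],float))[0].reshape(-1,2)
def save(c,n): cv2.imwrite('pics/'+n,c['img'][:,:,::-1])
E
python3 - <<'E'
from h import *
Z=dict(gate_hinge=.078,gate_free_top=.108,catch=.094,bar_nose=.088,thumb_pad=.081,tray_handle=.083,stamp_cage=0,mug=0,tape_roll=0,stapler=0)
for n in ['scene','side']:
    c=ctrl.camera(n); save(c,n+'0.png')
    print(n,ray(c,(320,200)))
    for t,z in Z.items():
        r=ctrl.tip_of(c,t)
        for q in r[:2]: print(t,np.round(q['p'],2),np.round(q['position']),np.round(atz(c,q['position'],z),3))
print(ctrl.sense())
E
```

```text
scene (array([-0.26278148, -0.46343808,  1.17371404]), array([ 0.57535259,  0.29763809, -0.76197061]))
gate_hinge 0.86 [312. 215.] [ 0.491 -0.041  0.078]
gate_hinge 0.41 [272. 212.] [0.438 0.086 0.078]
gate_free_top 0.8 [270. 184.] [0.528 0.146 0.108]
gate_free_top 0.25 [235. 188.] [0.449 0.244 0.108]
catch 0.58 [263. 186.] [0.515 0.172 0.094]
bar_nose 0.47 [267. 186.] [0.525 0.16  0.088]
thumb_pad 0.57 [274. 213.] [0.435 0.077 0.081]
thumb_pad 0.35 [268. 190.] [0.518 0.154 0.081]
tray_handle 0.7 [286. 199.] [0.509 0.07  0.083]
stamp_cage 0.6 [307. 200.] [0.602 0.038 0.   ]
mug 0.73 [236. 190.] [0.518 0.309 0.   ]
tape_roll 0.76 [426. 285.] [ 0.464 -0.475  0.   ]
tape_roll 0.35 [269. 213.] [0.479 0.132 0.   ]
stapler 0.69 [203. 194.] [0.44  0.409 0.   ]
side (array([0.08018153, 0.94707201, 0.86931966]), array([ 0.35540735, -0.71959636, -0.5965491 ]))
mug 0.7 [276. 290.] [0.526 0.319 0.   ]
stapler 0.56 [278. 329.] [0.455 0.427 0.   ]
{'time_s': 1.1, 'joint_positions': array([-1.25819576,  0.3331857 ,  0.03989673,  1.46540563, -0.0133486 ,
        1.34331708, -0.05851732]), 'dq': array([ 0.00109494,  0.00112458,  0.00125878,  0.00235076, -0.00014947,
        0.00142316,  0.00097396]), 'joint_torque': array([-5.05295720e-04, -6.56144857e+01,  1.33273076e+00, -4.04058659e+01,
       -5.97433839e-02,  3.52385547e-02,  3.34400795e-05]), 'eef_pos': array([0.26018226, 0.59561497, 0.19755235]), 'eef_rot': array([-3.14154504e+00,  4.36555589e-05,  2.72975878e+00]), 'contact_force': array([-0.28385247,  0.28284446, -0.42789937]), 'moment': array([ 0.049284  , -0.04595242, -0.0125626 ]), 'grasp_force': 0.0, 'grip_width': 0.08684000113934337}
```

Run:
```python
import cv2,numpy as np
a=cv2.imread('pics/scene0.png')[120:320,160:460];b=cv2.imread('pics/side0.png')[100:400,150:600]
cv2.imwrite('pics/a.png',cv2.resize(a,(800,533)));cv2.imwrite('pics/b.png',cv2.resize(b,(800,533)))
```

```text
(no output)
```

View pics/a.png

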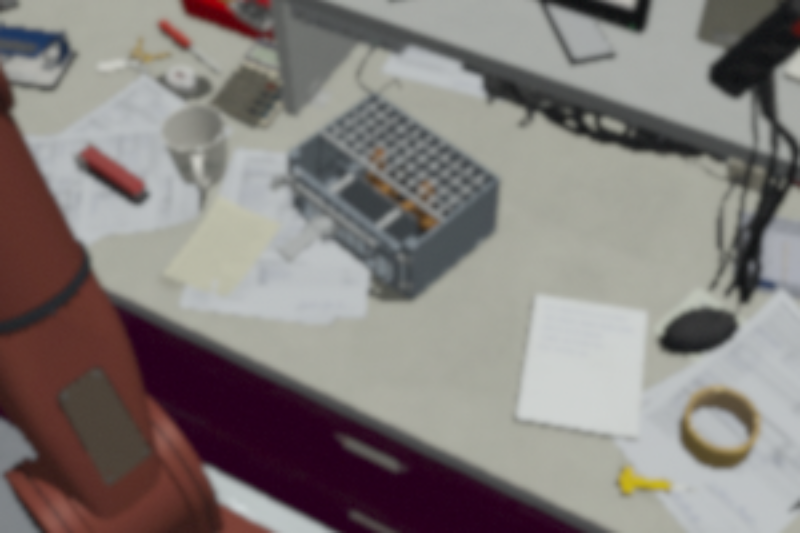

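View pics/b.png

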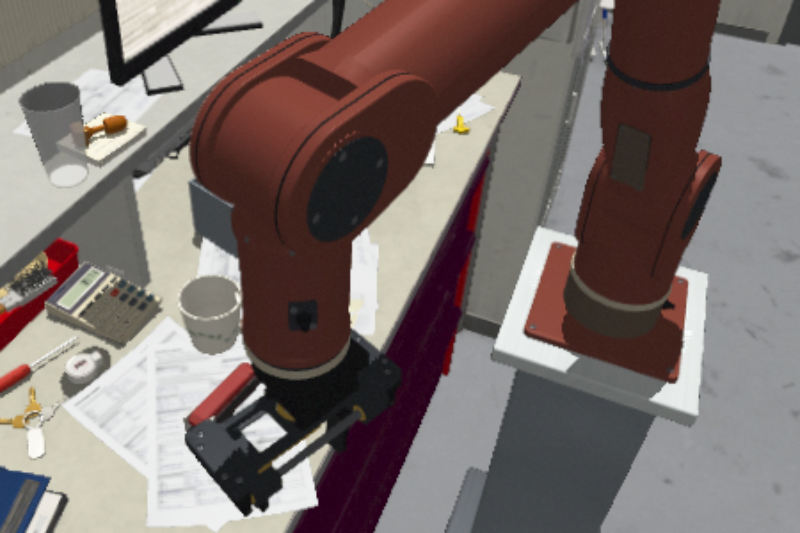

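The cage sits at about (307,200) in the scene view, with its gate facing the robot. The mug, at about (236,190), and the stapler are to its left, and the tape roll is far to the right. The side view has the cage hidden behind the arm. I'll go above the pad and look with the wrist camera.

Request:
arm_command --rows '[[[0.02,-0.06,0.02],[0,0,2],-1],[[0.04,-0.12,0.03],[0,0,4],-1],[[0.06,-0.18,0.03],[0,0,6],-1],[[0.08,-0.24,0.03],[0,0,8],-1],[[0.1,-0.3,0.03],[0,0,10],-1],[[0.12,-0.36,0.03],[0,0,12],-1],[[0.14,-0.42,0.03],[0,0,12.6],-1],[[0.16,-0.47,0.03],[0,0,12.6],-1]]'

```text
time_s: 2.1
eef_pos: [0.4204, 0.124, 0.2279]
eef_rot: [3.14, 0.001, 2.95]
contact_force: [0.8, -0.3, -0.4]
grip_width: 0.0873
grasp_force: 0.0
```

```bash
cat > look.py <<'E'
from h import *
import sys
Z=dict(gate_hinge=.078,gate_free_top=.108,catch=.094,bar_nose=.088,thumb_pad=.081,tray_handle=.083,mug=0)
s=ctrl.sense(); print(s['time_s'],s['eef_pos'].round(3),s['eef_rot'].round(3))
for n in sys.argv[2:]:
    c=ctrl.camera(n); save(c,n+sys.argv[1]+'.png')
    for t,z in Z.items():
        r=ctrl.tip_of(c,t)
        for q in r[:1]: print(n,t,np.round(q['p'],2),np.round(q['position']),np.round(atz(c,q['position'],z),3))
E
python3 look.py 1 wrist scene
```

```text
2.1 [0.42  0.124 0.228] [3.14e+00 1.00e-03 2.95e+00]
wrist gate_hinge 0.78 [194. 249.] [ 0.475 -0.041  0.078]
wrist catch 0.65 [373. 253.] [0.513 0.172 0.094]
wrist thumb_pad 0.64 [296. 200.] [0.437 0.096 0.081]
wrist mug 0.79 [458. 214.] [0.525 0.313 0.   ]
scene gate_hinge 0.72 [313. 216.] [ 0.488 -0.048  0.078]
scene gate_free_top 0.59 [269. 181.] [0.538 0.157 0.108]
scene catch 0.91 [260. 184.] [0.518 0.185 0.094]
scene bar_nose 0.5 [268. 187.] [0.525 0.157 0.088]
scene thumb_pad 0.69 [269. 212.] [0.43  0.093 0.081]
scene tray_handle 0.86 [293. 197.] [0.527 0.054 0.083]
scene mug 0.76 [237. 188.] [0.528 0.312 0.   ]
```

View pics/wrist1.png

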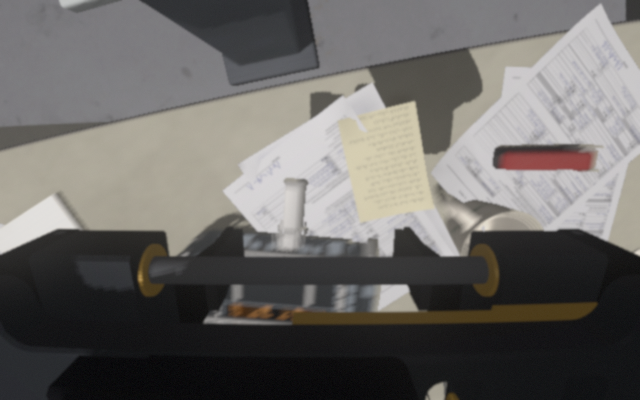

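The wrist view shows the pale pad pointing away from the gate, from its lip at (295,180) to about (291,245). The gate's top edge is near row 237.

Run:
```python
from h import *
c=ctrl.camera('wrist')
for p in [(284,180),(307,180),(279,245),(303,245),(295,180),(291,245)]: print(p,atz(c,p,.081).round(4))
for p in [(245,237),(375,240)]: print(p,atz(c,p,.1).round(4))
for yaw in(-.15,-.2,-.24):
  u=np.array([-np.sin(yaw),np.cos(yaw)]);n=np.array([-np.cos(yaw),-np.sin(yaw)])
  h=np.array([.483,-.044])
  P=[[*(h+a*u+b*n),z] for a,b,z in [(0,0,.078),(.197,0,.108),(.12,.098,.081),(.12,.045,.081),(.12,.076,.081)]]
  print(yaw,proj(c,P).round(0).tolist(), np.round(P[4],3))
```

```text
(284, 180) [0.4113 0.0894 0.081 ]
(307, 180) [0.4162 0.1149 0.081 ]
(279, 245) [0.4876 0.066  0.081 ]
(303, 245) [0.493  0.0943 0.081 ]
(295, 180) [0.4136 0.1016 0.081 ]
(291, 245) [0.4903 0.0802 0.081 ]
(245, 237) [0.463  0.0349 0.1   ]
(375, 240) [0.4944 0.1776 0.1   ]
-0.15 [[192.0, 256.0], [355.0, 262.0], [282.0, 174.0], [286.0, 219.0], [284.0, 193.0]] [0.426 0.086 0.081]
-0.2 [[192.0, 256.0], [355.0, 270.0], [287.0, 179.0], [288.0, 223.0], [287.0, 198.0]] [0.432 0.089 0.081]
-0.24 [[192.0, 256.0], [354.0, 276.0], [291.0, 183.0], [289.0, 227.0], [290.0, 202.0]] [0.438 0.091 0.081]
```

Request:
arm_command --rows '[[[0.006,-0.014,-0.05],[0,0,-1],-1],[[0.011,-0.026,-0.1],[0,0,-1.7],-1],[[0.011,-0.026,-0.15],[0,0,-1.7],-0.6],[[0.011,-0.026,-0.168],[0,0,-1.7],0],[[0.011,-0.026,-0.168],[0,0,-1.7],0.5],[[0.011,-0.026,-0.168],[0,0,-1.7],1],[[0.011,-0.026,-0.168],[0,0,-1.7],1],[[0.011,-0.026,-0.168],[0,0,-1.7],1]]' --squeeze 20

```text
time_s: 3.95
eef_pos: [0.4316, 0.1002, 0.0603]
eef_rot: [3.141, 0.001, 2.92]
contact_force: [-0.2, 0.2, 0.4]
grip_width: 0.0348
grasp_force: 0.0
```

Request:
arm_command --rows '[[[0,0,0],[0,0,0],1],[[0,0,0],[0,0,0],1],[[0,0,0],[0,0,0],1],[[0,0,0],[0,0,0],1]]'

```text
time_s: 4.45
eef_pos: [0.431, 0.0999, 0.0595]
eef_rot: [-3.142, -0.0, 2.92]
contact_force: [0.3, -1.1, -0.4]
grip_width: 0.0018
grasp_force: 0.0
```

```bash
python3 look.py 2 wrist side; python3 -c "
import cv2
b=cv2.imread('pics/side2.png')[60:360,50:500];cv2.imwrite('pics/b2.png',cv2.resize(b,(800,533)))"
```

```text
4.45 [0.431 0.1   0.06 ] [-3.142 -0.     2.92 ]
wrist gate_free_top 0.6 [431. 390.] [0.529 0.148 0.108]
wrist thumb_pad 0.74 [311. 251.] [0.437 0.095 0.081]
side gate_free_top 0.61 [302. 223.] [0.531 0.151 0.108]
side catch 0.77 [303. 232.] [0.519 0.168 0.094]
side bar_nose 0.67 [304. 221.] [0.542 0.119 0.088]
side thumb_pad 0.43 [342. 229.] [0.431 0.095 0.081]
side tray_handle 0.69 [321. 214.] [0.515 0.061 0.083]
side mug 0.57 [278. 289.] [0.522 0.313 0.   ]
```

View pics/b2.png

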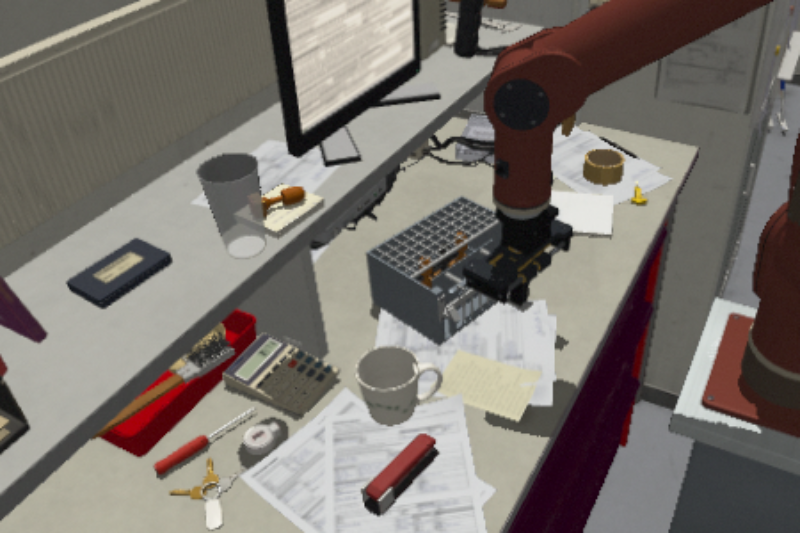

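View pics/wrist2.png

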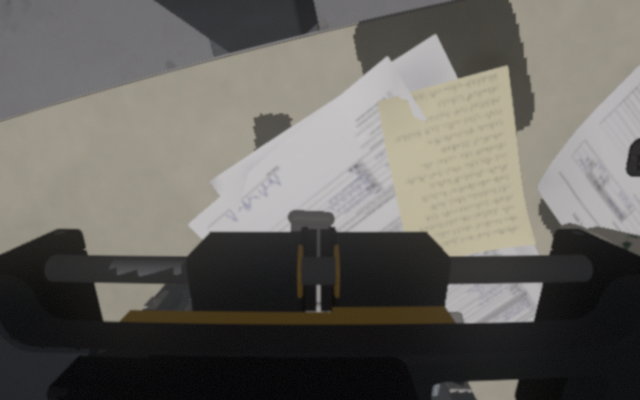

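Run:
```python
from h import *
a=cv2.imread('pics/wrist2.png')[195:325,220:420];cv2.imwrite('pics/w2.png',cv2.resize(a,(800,520),interpolation=cv2.INTER_CUBIC))
c=ctrl.camera('wrist')
yaw=-.22;u=np.array([-np.sin(yaw),np.cos(yaw)]);n=np.array([-np.cos(yaw),-np.sin(yaw)]);h=np.array([.484,-.038])
for b in(.098,.076):
  for z in (.081,.065):print(b,z,proj(c,[[*(h+a*u+b*n),z] for a in(.108,.132)]).round().tolist())
s=ctrl.sense();p=s['eef_pos'];print('tcp,grasp',proj(c,[p,p+[0,0,.019],p+[0,0,.04]]).round().tolist(),s['grip_width'],s['grasp_force'])
```

```text
0.098 0.081 [[291.0, 215.0], [332.0, 215.0]]
0.098 0.065 [[293.0, 207.0], [331.0, 207.0]]
0.076 0.081 [[292.0, 250.0], [332.0, 250.0]]
0.076 0.065 [[294.0, 239.0], [331.0, 239.0]]
tcp,grasp [[317.0, 228.0], [317.0, 239.0], [317.0, 255.0]] 0.0005195253468870018 0.0
```

View pics/w2.png

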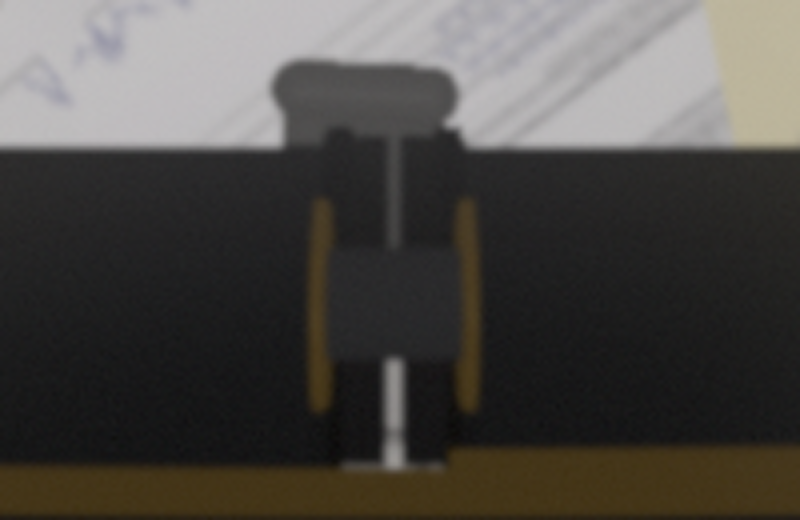

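The lip shows at crop (365,85), with the shut fingers drawn just behind it and a narrow gap at column 395. The pad isn't held, and I can't tell its height relative to the tips. I'll probe with a small press.

Request:
arm_command --rows '[[[0,0,-0.003],[0,0,0],1],[[0,0,-0.006],[0,0,0],1]]'

```text
time_s: 5.55
eef_pos: [0.4311, 0.1, 0.0534]
eef_rot: [3.141, 0.0, 2.92]
contact_force: [-0.1, -0.4, 1.8]
grip_width: 0.0009
grasp_force: 1.0
```

Run:
```python
from h import *
A=[];B=[]
for n in('wrist','side'):
    c=ctrl.camera(n)
    for t in ('thumb_pad',):
        r=ctrl.tip_of(c,t)
        if r:
            o,d=ray(c,r[0]['position']);d/=np.linalg.norm(d);M=np.eye(3)-np.outer(d,d);A.append(M);B.append(M@o);print(n,r[0])
if len(A)==2: print(np.linalg.solve(sum(A),sum(B)))
s=ctrl.sense();print(s['time_s'],s['contact_force'],s['joint_torque'].round(2),s['grip_width'],s['grasp_force'])
```

```text
side {'position': [303.0, 223.7], 'p': 0.75}
5.75 [-0.77313345  0.05624935  1.76598226] [ 1.300e-01 -3.122e+01  7.700e-01 -3.357e+01  8.000e-02 -0.000e+00
  1.000e-02] 0.000307436591518026 0.7632871768510086
```

Request:
arm_command --rows '[[[0,0,-0.003],[0,0,0],1],[[0,0,-0.005],[0,0,0],1]]'

```text
time_s: 6.0
eef_pos: [0.4312, 0.0999, 0.0484]
eef_rot: [3.142, 0.0, 2.92]
contact_force: [0.4, 0.1, 1.8]
grip_width: 0.0008
grasp_force: 1.1
```

Run:
```python
from h import *
c=ctrl.camera('side');save(c,'side3.png')
a=c['img'][170:260,260:390,::-1];cv2.imwrite('pics/s3.png',cv2.resize(a,(780,540),interpolation=cv2.INTER_CUBIC))
s=ctrl.sense();p=s['eef_pos'];print(s['time_s'],p,s['contact_force'])
yaw=-.22;u=np.array([-np.sin(yaw),np.cos(yaw)]);n=np.array([-np.cos(yaw),-np.sin(yaw)]);h=np.array([.484,-.038])
for nm,P in dict(tcp=p,lip81=[*(h+.12*u+.098*n),.081],lip65=[*(h+.12*u+.098*n),.065],pad45=[*(h+.12*u+.045*n),.081],nose=[*(h+.215*u),.088]).items(): print(nm,((proj(c,[P])[0]-[260,170])*6).round())
```

```text
6.05 [0.43107908 0.09982853 0.04825547] [ 0.68782866 -1.02669962  1.90250306]
tcp [485. 410.]
lip81 [517. 370.]
lip65 [516. 395.]
pad45 [430. 326.]
nose [233. 377.]
```

View pics/s3.png

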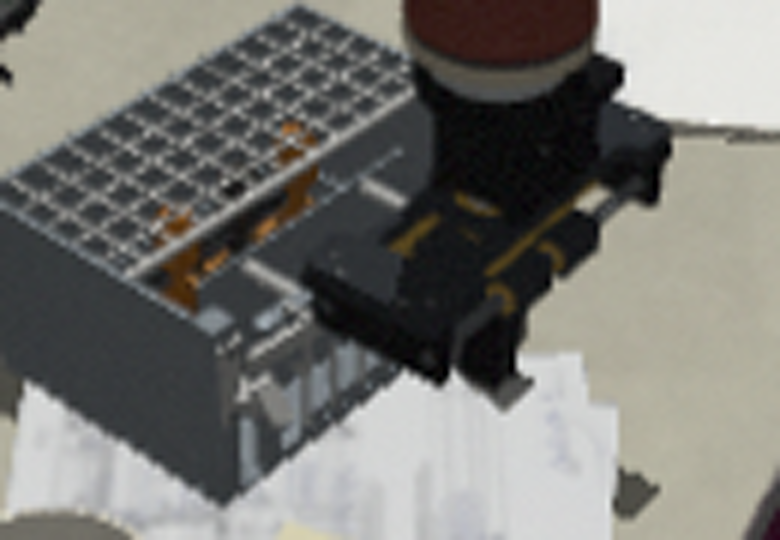

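The lip shows at about (515,390), pressed down by the shut fingertips. So the tips are on top of the pad, about 15 mm above the reported TCP, and the lever is partly down. I'll press further and pull along the arc.

Request:
arm_command --rows '[[[0,0,-0.003],[0,0,0],1],[[0,0,-0.006],[0,0,0],1],[[0,0,-0.006],[0,0,0],1],[[-0.006,-0.002,-0.006],[0,0,2],1],[[-0.012,-0.004,-0.006],[0,0,4],1]]'

```text
time_s: 6.68
eef_pos: [0.4184, 0.0958, 0.0425]
eef_rot: [-3.141, -0.0, 2.992]
contact_force: [0.4, 0.8, 0.3]
grip_width: 0.0006
grasp_force: 0.4
```

```bash
python3 look.py 4 side wrist
```

```text
6.675 [0.418 0.096 0.042] [-3.141 -0.     2.992]
side gate_free_top 0.68 [306. 224.] [0.52  0.148 0.108]
side catch 0.92 [304. 232.] [0.516 0.166 0.094]
side bar_nose 0.47 [304. 228.] [0.526 0.147 0.088]
side thumb_pad 0.54 [299. 218.] [0.566 0.105 0.081]
side tray_handle 0.78 [322. 214.] [0.511 0.061 0.083]
side mug 0.83 [277. 289.] [0.525 0.317 0.   ]
wrist catch 0.76 [469. 391.] [0.515 0.172 0.094]
```

Run:
```python
import cv2,numpy as np
a=cv2.imread('pics/side4.png')[185:260,260:390];b=cv2.imread('pics/wrist4.png')[190:330,200:443]
r=lambda i:cv2.resize(i,(520,300),interpolation=cv2.INTER_CUBIC)
cv2.imwrite('pics/s4.png',np.vstack([r(a),r(b)]))
```

```text
(no output)
```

View pics/s4.png

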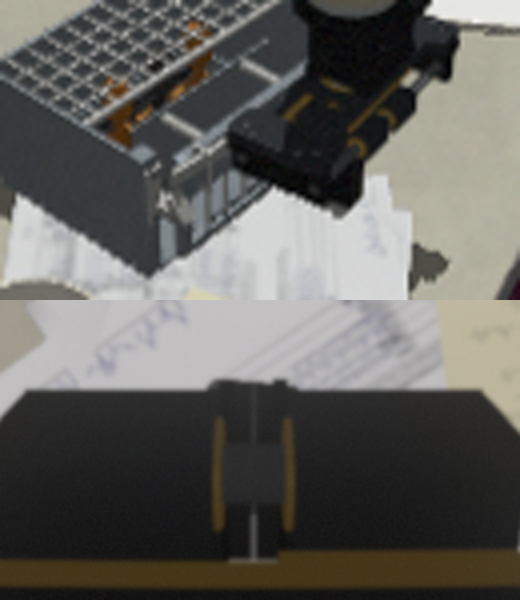

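The gate's free end has come off the post by about 4 px and the lip is still hooked ahead of the tips, so the gate is following. I'll keep pulling.

Request:
arm_command --rows '[[[-0.005,-0.003,0],[0,2,2],1],[[-0.01,-0.006,0],[0,4,4],1],[[-0.016,-0.009,0],[0,7,6],1],[[-0.022,-0.013,0],[0,10,9],1],[[-0.028,-0.018,0],[0,13,11],1],[[-0.034,-0.023,0],[0,16,13],1],[[-0.034,-0.023,0],[0,16,13],1]]'

```text
time_s: 8.35
eef_pos: [0.3851, 0.0727, 0.0422]
eef_rot: [-3.13, -0.279, -3.067]
contact_force: [0.2, 0.7, 0.1]
grip_width: 0.0002
grasp_force: 0.6
```

```bash
python3 look.py 5 side scene
```

```text
8.35 [0.385 0.073 0.042] [-3.13  -0.279 -3.067]
side gate_free_top 0.61 [314. 229.] [0.489 0.157 0.108]
side catch 0.71 [304. 237.] [0.506 0.185 0.094]
side bar_nose 0.37 [313. 232.] [0.497 0.151 0.088]
side thumb_pad 0.56 [351. 234.] [0.398 0.103 0.081]
side tray_handle 0.85 [323. 212.] [0.514 0.051 0.083]
side mug 0.61 [277. 285.] [0.532 0.305 0.   ]
scene gate_hinge 0.53 [313. 218.] [ 0.484 -0.052  0.078]
scene thumb_pad 0.19 [234. 187.] [0.473 0.27  0.081]
scene tray_handle 0.55 [292. 197.] [0.525 0.055 0.083]
scene mug 0.9 [234. 187.] [0.526 0.323 0.   ]
```

Request:
arm_command --rows '[[[-0.005,-0.005,0],[0,1,3],1],[[-0.0095,-0.009,0],[0,2,5],1],[[-0.014,-0.014,0],[0,3,8],1],[[-0.018,-0.0195,0],[0,4,10],1],[[-0.022,-0.025,0],[0,5,13],1],[[-0.026,-0.03,0],[0,6,15],1],[[-0.029,-0.035,0],[0,7,17],1],[[-0.032,-0.041,0],[0,8,19],1]]'

```text
time_s: 10.15
eef_pos: [0.3529, 0.0315, 0.0425]
eef_rot: [3.116, -0.414, -2.72]
contact_force: [0.5, 0.4, 0.3]
grip_width: 0.0005
grasp_force: 0.4
```

```bash
python3 look.py 6 side scene
```

```text
10.15 [0.353 0.032 0.043] [ 3.116 -0.414 -2.72 ]
side gate_hinge 0.91 [346. 196.] [ 0.487 -0.066  0.078]
side gate_free_top 0.91 [333. 233.] [0.433 0.151 0.108]
side catch 0.73 [303. 236.] [0.511 0.183 0.094]
side bar_nose 0.66 [334. 234.] [0.438 0.134 0.088]
side thumb_pad 0.61 [365. 232.] [0.365 0.079 0.081]
side tray_handle 0.7 [322. 214.] [0.512 0.057 0.083]
side mug 0.92 [278. 288.] [0.523 0.311 0.   ]
scene gate_hinge 0.88 [311. 217.] [ 0.483 -0.043  0.078]
scene gate_free_top 0.55 [256. 198.] [0.444 0.153 0.108]
scene thumb_pad 0.6 [270. 230.] [0.37  0.05  0.081]
scene tray_handle 0.58 [290. 197.] [0.524 0.063 0.083]
scene mug 0.88 [234. 187.] [0.524 0.323 0.   ]
```

The gate is at about 0.46 rad and following the hook well. I'll continue the arc.

Request:
arm_command --rows '[[[-0.0046,-0.0093,0],[0,1,4],1],[[-0.0084,-0.019,0],[0,2,7],1],[[-0.0116,-0.029,0],[0,3,11],1],[[-0.0141,-0.039,0],[0,4,14],1],[[-0.016,-0.049,0],[0,5,17],1],[[-0.017,-0.0595,0],[0,5,20],1],[[-0.0175,-0.07,0],[0,5,23],1],[[-0.017,-0.08,0],[0,5,26],1]]'

```text
time_s: 11.95
eef_pos: [0.3357, -0.0482, 0.0424]
eef_rot: [3.057, -0.482, -2.24]
contact_force: [-0.3, -0.4, -0.5]
grip_width: 0.0003
grasp_force: 0.0
```

```bash
python3 look.py 7 side scene; python3 -c "
from h import *; print(ctrl.sense()['joint_positions'].round(2))"
```

```text
11.95 [ 0.336 -0.048  0.042] [ 3.057 -0.482 -2.24 ]
side gate_hinge 0.67 [347. 198.] [ 0.478 -0.053  0.078]
side gate_free_top 0.96 [333. 234.] [0.433 0.154 0.108]
side catch 0.66 [305. 234.] [0.51  0.176 0.094]
side bar_nose 0.6 [334. 241.] [0.427 0.16  0.088]
side thumb_pad 0.65 [362. 230.] [0.376 0.071 0.081]
side tray_handle 0.8 [322. 212.] [0.516 0.05  0.083]
side mug 0.62 [280. 289.] [0.516 0.312 0.   ]
scene gate_hinge 0.93 [311. 219.] [ 0.476 -0.047  0.078]
scene gate_free_top 0.63 [290. 199.] [0.498 0.046 0.108]
scene catch 0.67 [261. 186.] [0.512 0.176 0.094]
scene bar_nose 0.45 [253. 206.] [0.423 0.153 0.088]
scene thumb_pad 0.45 [272. 228.] [0.377 0.05  0.081]
scene tray_handle 0.57 [292. 199.] [0.518 0.055 0.083]
scene mug 0.63 [236. 189.] [0.521 0.31  0.   ]
[-0.65  0.22  0.44  2.1   0.15  1.28  2.18]
```

The hook slid off at 0.47 rad, and the gate is standing there. I'll go over the top and push it from inside.

Run:
```python
from h import *
from scipy.spatial.transform import Rotation as R
s=ctrl.sense(); r=R.from_euler('xyz',s['eef_rot']); t=R.from_euler('xyz',[np.pi,0,2.95])
print(np.degrees((t*r.inv()).as_rotvec()).round(1), np.array([.480,.126,.15])-s['eef_pos'])
```

```text
[  5.4 -28.8 -60. ] [0.14396012 0.17405429 0.10747202]
```

Request:
arm_command --rows '[[[0,0,0.055],[0,0,0],1],[[0,0,0.108],[0,-4,-9],1],[[0.03,0.035,0.108],[1,-9,-18],1],[[0.06,0.07,0.108],[2,-13,-27],1],[[0.09,0.105,0.108],[3,-17,-36],1],[[0.12,0.14,0.108],[4,-22,-45],1],[[0.144,0.174,0.108],[5,-26,-54],1],[[0.144,0.174,0.108],[5.4,-28.8,-60],1]]'

```text
time_s: 13.75
eef_pos: [0.4809, 0.1282, 0.1505]
eef_rot: [3.14, 0.002, 2.949]
contact_force: [-1.8, -1.0, -0.1]
grip_width: 0.0005
grasp_force: 0.0
```

```bash
python3 look.py 8 wrist side
```

```text
13.75 [0.481 0.128 0.151] [3.140e+00 2.000e-03 2.949e+00]
wrist gate_hinge 0.7 [134. 227.] [ 0.475 -0.045  0.078]
wrist gate_free_top 0.94 [338. 147.] [0.436 0.153 0.108]
wrist catch 0.77 [376. 231.] [0.515 0.173 0.094]
wrist bar_nose 0.78 [354. 128.] [0.425 0.17  0.088]
wrist thumb_pad 0.72 [215.  97.] [0.38  0.064 0.081]
side gate_hinge 0.96 [350. 196.] [ 0.474 -0.071  0.078]
side gate_free_top 0.65 [333. 233.] [0.434 0.15  0.108]
side catch 0.84 [305. 236.] [0.505 0.181 0.094]
side bar_nose 0.58 [333. 242.] [0.428 0.163 0.088]
side thumb_pad 0.47 [364. 227.] [0.377 0.057 0.081]
side tray_handle 0.93 [324. 212.] [0.51  0.05  0.083]
side mug 0.84 [282. 290.] [0.512 0.312 0.   ]
```

Run:
```python
import numpy as np
h=np.array([.484,-.038]);s=np.array([.481,.128])
for k,th in enumerate(np.linspace(.3,1.6,17)):
    y=-.22+th;u=np.array([-np.sin(y),np.cos(y)]);n=np.array([-np.cos(y),-np.sin(y)])
    r=.16-.06*k/16; p=h+r*u-.015*n; print(k,round(th,2),p.round(3),(p-s).round(3),np.hypot(*p).round(3))
```

```text
0 0.3 [0.486 0.123] [ 0.005 -0.005] 0.501
1 0.38 [0.474 0.119] [-0.007 -0.009] 0.488
2 0.46 [0.462 0.114] [-0.019 -0.014] 0.476
3 0.54 [0.451 0.108] [-0.03 -0.02] 0.464
4 0.62 [0.441 0.101] [-0.04  -0.027] 0.452
5 0.71 [0.431 0.094] [-0.05  -0.034] 0.441
6 0.79 [0.423 0.086] [-0.058 -0.042] 0.431
7 0.87 [0.415 0.078] [-0.066 -0.05 ] 0.422
8 0.95 [0.408 0.069] [-0.073 -0.059] 0.414
9 1.03 [0.403 0.06 ] [-0.078 -0.068] 0.407
10 1.11 [0.398 0.051] [-0.083 -0.077] 0.401
11 1.19 [0.394 0.041] [-0.087 -0.087] 0.396
12 1.28 [0.391 0.032] [-0.09  -0.096] 0.393
13 1.36 [0.389 0.022] [-0.092 -0.106] 0.39
14 1.44 [0.388 0.013] [-0.093 -0.115] 0.389
15 1.52 [0.388 0.004] [-0.093 -0.124] 0.388
16 1.6 [ 0.389 -0.004] [-0.092 -0.132] 0.389
```

Request:
arm_command --rows '[[[0,0,-0.05],[0,0,0],1],[[0,0,-0.1],[0,0,0],1]]'

```text
time_s: 14.8
eef_pos: [0.4806, 0.1263, 0.0499]
eef_rot: [3.14, 0.001, 2.951]
contact_force: [0.4, -0.2, -0.8]
grip_width: 0.0004
grasp_force: 0.0
```

Request:
arm_command --rows '[[[-0.007,-0.008,0],[0,0,0],1],[[-0.019,-0.013,0],[0,2,0],1],[[-0.03,-0.019,0],[0,4,0],1],[[-0.04,-0.026,0],[0,6,0],1],[[-0.05,-0.033,0],[0,8,0],1],[[-0.058,-0.041,0],[0,10,0],1],[[-0.066,-0.049,0],[0,12,0],1],[[-0.073,-0.058,0],[0,14,0],1]]'

```text
time_s: 15.8
eef_pos: [0.4065, 0.0674, 0.0505]
eef_rot: [-3.094, -0.243, 2.945]
contact_force: [-0.3, 0.3, -0.2]
grip_width: 0.0008
grasp_force: 0.0
```

Request:
arm_command --rows '[[[-0.005,-0.009,0],[0,1,0],1],[[-0.01,-0.018,0],[0,2,0],1],[[-0.014,-0.028,0],[0,3,0],1],[[-0.017,-0.037,0],[0,4,0],1],[[-0.019,-0.047,0],[0,4,0],1],[[-0.02,-0.056,0],[0,4,0],1],[[-0.02,-0.065,0],[0,4,0],1],[[-0.019,-0.073,0],[0,4,0],1]]'

```text
time_s: 16.8
eef_pos: [0.388, -0.0056, 0.0506]
eef_rot: [-3.081, -0.309, 2.941]
contact_force: [-0.6, 0.6, 0.1]
grip_width: 0.0001
grasp_force: 0.5
```

```bash
python3 look.py 9 side scene wrist
```

```text
16.8 [ 0.388 -0.006  0.051] [-3.081 -0.309  2.941]
side gate_hinge 0.63 [348. 199.] [ 0.475 -0.052  0.078]
side catch 0.74 [302. 235.] [0.515 0.182 0.094]
side bar_nose 0.64 [275. 289.] [0.485 0.382 0.088]
side thumb_pad 0.63 [280. 288.] [0.477 0.368 0.081]
side tray_handle 0.95 [320. 213.] [0.517 0.059 0.083]
side mug 0.94 [277. 288.] [0.526 0.314 0.   ]
scene gate_hinge 0.6 [313. 216.] [ 0.49  -0.049  0.078]
scene gate_free_top 0.84 [267. 252.] [0.277 0.001 0.108]
scene catch 0.79 [265. 186.] [0.517 0.164 0.094]
scene bar_nose 0.71 [271. 262.] [ 0.262 -0.02   0.088]
scene thumb_pad 0.76 [302. 253.] [ 0.338 -0.09   0.081]
scene mug 0.82 [234. 187.] [0.526 0.326 0.   ]
wrist gate_free_top 0.82 [271.  18.] [ 0.279 -0.005  0.108]
wrist bar_nose 0.7 [260.  14.] [ 0.261 -0.012  0.088]
wrist thumb_pad 0.26 [262.  15.] [ 0.256 -0.012  0.081]
```

The gate is at about 1.6 rad. Next is the tray handle: up, over and look.

Request:
arm_command --rows '[[[0.003,0.01,0.01],[0,0,0],1],[[0.005,0.015,0.06],[0,-2,0],1],[[0.01,0.02,0.1],[0,-5,0],1],[[0.05,0.03,0.11],[0,-9,0],1],[[0.1,0.045,0.11],[0,-13,0],1],[[0.148,0.059,0.11],[-3,-17.5,-1],1],[[0.148,0.059,0.11],[-3,-17.5,-1],1]]'

```text
time_s: 18.88
eef_pos: [0.5376, 0.0573, 0.1611]
eef_rot: [-3.093, 0.003, 2.929]
contact_force: [-0.9, 0.2, 0.8]
grip_width: 0.0006
grasp_force: 0.0
```

```bash
python3 look.py 10 side scene wrist
```

```text
18.875 [0.538 0.057 0.161] [-3.093e+00  3.000e-03  2.929e+00]
side gate_hinge 0.88 [351. 199.] [ 0.466 -0.057  0.078]
side gate_free_top 0.8 [404. 216.] [ 0.277 -0.009  0.108]
side catch 0.57 [303. 236.] [0.51  0.185 0.094]
side bar_nose 0.5 [407. 221.] [ 0.269 -0.012  0.088]
side thumb_pad 0.4 [393. 203.] [ 0.337 -0.09   0.081]
side tray_handle 0.88 [323. 214.] [0.509 0.056 0.083]
side mug 0.76 [280. 288.] [0.52  0.309 0.   ]
scene gate_hinge 0.97 [311. 215.] [ 0.491 -0.039  0.078]
scene gate_free_top 0.66 [269. 249.] [0.289 0.    0.108]
scene catch 0.91 [262. 186.] [0.514 0.175 0.094]
scene bar_nose 0.5 [274. 264.] [ 0.259 -0.033  0.088]
scene thumb_pad 0.67 [425. 286.] [ 0.408 -0.472  0.081]
scene tray_handle 0.68 [292. 200.] [0.516 0.052 0.083]
scene mug 0.86 [236. 188.] [0.525 0.316 0.   ]
wrist gate_hinge 0.63 [205. 153.] [ 0.475 -0.042  0.078]
wrist gate_free_top 0.3 [458. 149.] [0.513 0.169 0.108]
wrist catch 0.89 [457. 150.] [0.516 0.174 0.094]
wrist bar_nose 0.25 [453. 150.] [0.517 0.172 0.088]
wrist thumb_pad 0.97 [106.  15.] [ 0.344 -0.091  0.081]
wrist tray_handle 0.75 [321. 174.] [0.515 0.058 0.083]
wrist mug 0.84 [553. 125.] [0.528 0.317 0.   ]
```

View pics/wrist10.png

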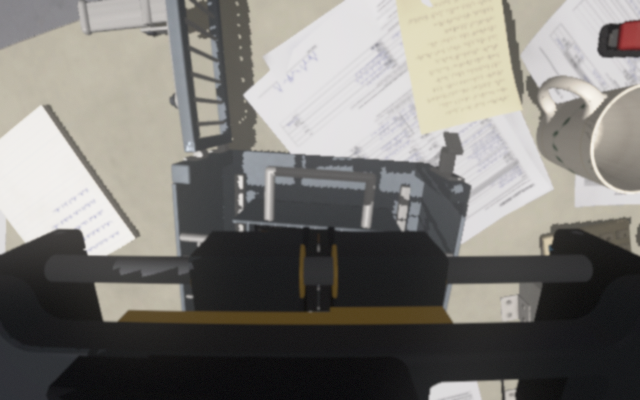

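The wrist view shows the bow handle clear at row 173, columns 265–375, with the tray panel near row 225. The gate stands well open at upper left. The fingers are already over the gap behind the bar, so I'll lower them.

Request:
arm_command --rows '[[[0,0,-0.04],[0,0,0],1],[[0,0,-0.075],[0,0,0],1],[[0,0,-0.095],[0,0,0],1],[[0,0,-0.105],[0,0,0],1],[[0,0,-0.111],[0,0,0],1]]'

```text
time_s: 20.7
eef_pos: [0.5362, 0.0539, 0.0495]
eef_rot: [-3.093, 0.001, 2.925]
contact_force: [0.5, 0.3, -0.0]
grip_width: 0.0004
grasp_force: 0.0
```

Request:
arm_command --rows '[[[-0.004,0.001,0],[0,0,0],1],[[-0.008,0.002,0],[0,0,0],1],[[-0.012,0.003,0],[0,0,0],1],[[-0.016,0.004,0],[0,0,0],1],[[-0.021,0.005,0],[0,0,0],1],[[-0.026,0.006,0],[0,0,0],1],[[-0.031,0.007,0],[0,0,0],1],[[-0.036,0.008,0],[0,0,0],1]]'

```text
time_s: 21.7
eef_pos: [0.4997, 0.062, 0.0495]
eef_rot: [-3.093, 0.001, 2.925]
contact_force: [2.2, -0.8, -0.8]
grip_width: 0.0003
grasp_force: 0.7
```

Request:
arm_command --rows '[[[-0.005,0.001,0],[0,0,0],1],[[-0.01,0.002,0],[0,0,0],1],[[-0.015,0.003,0],[0,0,0],1],[[-0.02,0.0045,0],[0,0,0],1],[[-0.025,0.0055,0],[0,0,0],1],[[-0.03,0.0065,0],[0,0,0],1],[[-0.035,0.008,0],[0,0,0],1],[[-0.04,0.009,0],[0,0,0],1]]'

```text
time_s: 22.7
eef_pos: [0.4597, 0.071, 0.0495]
eef_rot: [-3.093, 0.001, 2.925]
contact_force: [1.0, -0.3, 0.0]
grip_width: 0.0003
grasp_force: 0.7
```

```bash
python3 look.py 11 side scene wrist | grep -E "tray|free|^[0-9]"
```

```text
22.7 [0.46  0.071 0.05 ] [-3.093e+00  1.000e-03  2.925e+00]
side gate_free_top 0.77 [402. 217.] [0.283 0.001 0.108]
scene gate_free_top 0.83 [271. 251.] [ 0.286 -0.007  0.108]
scene tray_handle 0.68 [278. 213.] [0.442 0.065 0.083]
wrist tray_handle 0.86 [317. 224.] [0.445 0.076 0.083]
```

Request:
arm_command --rows '[[[-0.003,0.0007,0],[0,0,0],1],[[-0.006,0.0013,0],[0,0,0],1],[[-0.009,0.002,0],[0,0,0],1],[[-0.011,0.0025,0],[0,0,0],1]]'

```text
time_s: 24.4
eef_pos: [0.4557, 0.0722, 0.0507]
eef_rot: [-3.095, 0.014, 2.925]
contact_force: [32.6, -8.1, -26.6]
grip_width: 0.0003
grasp_force: 17.0
```

The tray is at its stop. I'll ease off and lift clear.

Request:
arm_command --rows '[[[0.006,-0.0013,0],[0,0,0],1],[[0.012,-0.0026,0],[0,0,0],1],[[0.016,-0.0036,0],[0,0,0],1],[[0.016,-0.0036,0.02],[0,0,0],1],[[0.016,-0.0036,0.06],[0,0,0],1],[[0.016,-0.0036,0.12],[0,0,0],1],[[0.016,-0.0036,0.16],[0,0,0],1],[[0.016,-0.0036,0.16],[0,0,0],1]]'

```text
time_s: 25.4
eef_pos: [0.4666, 0.0704, 0.2124]
eef_rot: [-3.096, 0.005, 2.926]
contact_force: [0.3, 0.7, -0.8]
grip_width: 0.0008
grasp_force: 0.0
```

```bash
python3 look.py 12 side scene wrist | grep -E "tray|free|thumb|hinge|^[0-9]"; python3 -c "
import cv2,numpy as np
a=cv2.imread('pics/wrist12.png')[0:400];b=cv2.imread('pics/scene12.png')[140:290,200:440]
cv2.imwrite('pics/f.png',np.vstack([cv2.resize(a,(480,300)),cv2.resize(b,(480,300))]))"
```

```text
25.4 [0.467 0.07  0.212] [-3.096  0.005  2.926]
side gate_hinge 0.71 [348. 200.] [ 0.47  -0.045  0.078]
side gate_free_top 0.83 [403. 217.] [ 0.28  -0.001  0.108]
side thumb_pad 0.58 [391. 202.] [ 0.343 -0.091  0.081]
side tray_handle 0.82 [344. 226.] [0.431 0.081 0.083]
scene gate_hinge 0.67 [312. 213.] [ 0.498 -0.039  0.078]
scene gate_free_top 0.76 [270. 251.] [ 0.285 -0.007  0.108]
scene thumb_pad 0.67 [303. 256.] [ 0.332 -0.097  0.081]
scene tray_handle 0.93 [277. 211.] [0.447 0.072 0.083]
wrist gate_hinge 0.66 [229. 211.] [ 0.473 -0.041  0.078]
wrist gate_free_top 0.87 [195.   6.] [ 0.278 -0.005  0.108]
wrist tray_handle 0.66 [325. 162.] [0.441 0.077 0.083]
```

View pics/f.png

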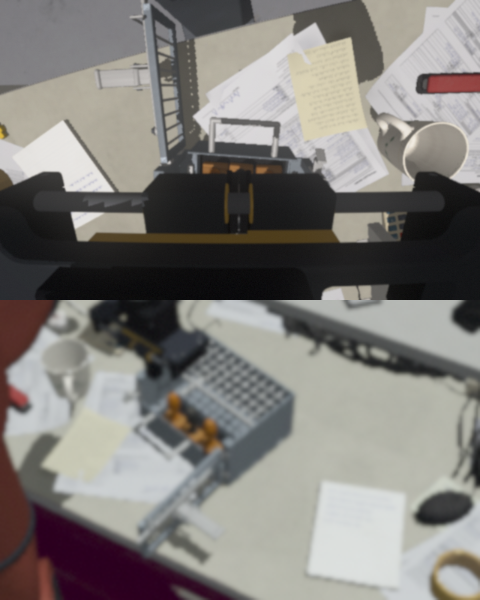

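The tray is out, the stamps are standing, and the gate is open with the robot clear. I'm handing in.

```bash
python3 -c "
from station import ctrl; print(ctrl.hand_in())"
```

```text
the job is handed in; nothing more can be done
None
```

I handed the job in at about 25 s of robot time: the gate stands open at about 1.6 rad, the tray is drawn to its stop with the stamps upright, and the mug, tape roll and stapler look undisturbed; no verdict came back, so I can't confirm it passed.

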